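# Find the worn spring mount and push its tab down

### The arm

A 6-joint arm with a two-finger parallel gripper is mounted at the origin on a cart in front of the work surface, level with it; the furniture and walls round the work are solid. World frame = base frame: x ahead of the robot, y to its left, z up, the work surface at z = 0. Lengths are in m, angles in rad, forces in N, time in s.
With the tool pointing down it reaches from about 0.35 to 0.925 m from the base axis. Payload 6.4 kg.
Tool frame: the origin (TCP) lies midway between the tips of the shut fingers; the grasp point (between the pads) lies 19 mm behind it; z points along the fingers, y is the direction in which the jaws open and shut (so a half turn about z gives the same grasp; the last joint's range is limited). The gripper opens to 85 mm and grips with 20 to 120 N. Pads are 22 mm wide; open, the fingers measure 114 mm over their backs; the gripper's body (76 mm by 85 mm) begins 54 mm behind the grasp point. The pads swing forward as they close: fully open they stand 13 mm farther back than shut.
Start: joints at [-1.459, 0.245, 1.558, -0, 1.339, -0.174], TCP at [0.183, -0.624, 0.231] pointing down, gripper open.
Joint ranges: [-3.13, 3.13], [-1.02, 2.26], [0.13, 2.54], [-0.95, 4.09], [0.21, 2.88], [-2.74, 2.74]. Speed limits (rad/s): [2.57, 2.57, 3.14, 3.14, 3.14, 3.14].

### API

Orientations are given as a rotation vector (axis times angle).
In Python, from cell import arm gives the robot as it stands.
- The arm moves only by the tool arm_command, never from a script. Its argument "increments" is a list that holds one entry, the list of rows, each a list of 6 numbers: the shift along the tool's x, y, z in mm, then the turn, a rotation vector about the tool's x, y, z in rad. In form: [[[dx, dy, dz, rx, ry, rz], ...]]. A call has 1 to 5 rows; each row shifts and turns the commanded pose from where the row before left it, along the tool's axes as they then stand; what a row does not reach is not made up. A row lasts 1/8 s, in which the tool goes at most 62.5 mm and 10.7 degrees, less where a joint would pass 70% of its speed; a pose out of reach is approached as far as the arm can. A call is refused whole if a number of a shift passes 62.5 or a number of a turn 0.188, either way. A call with a gripper value outside its range is refused whole. "fingers" is the opening in per cent of the stroke, from 0 (shut) to 100 (fully open), set as the call begins (left out, the last holds). The fingers move at their own pace and stop on an object; the grip force is fixed at half the most. Time passes only in rows, so rows that do not move let the fingers close. It gives the time, the measured TCP pose, the force and the opening at its end, in the units of the state.
- arm.sense(): the state, without advancing time (a new reading comes with each control period).
- arm.read_camera(name): name is "scene" or "top" or "wrist"; returns the picture (420x560x3 uint8, red, green, blue); there is no depth.
- arm.calibration(name): a dict with "camera_matrix" (3x3 intrinsics, pixels), "cam_to_world" (4x4, takes a point from camera to world coordinates). Camera axes: x right, y down, z forward; pixel columns grow to the right and rows downward; lengths in m; the calibration is good to about 2 mm. A picture is of the moment at which its call begins: read the wrist's pose just before it. calibration takes no time and is no camera call; for the wrist camera it gives the pose at the moment of the call.
- arm.finish_job(): hands the job in, once; it reports no verdict.
The state is a dict: "t": time; "joint_pos": joint angles; "dq": joint speeds; "joint_torque": joint torques, N m; "tcp_pos": TCP position; "tcp_rot": TCP orientation; "wrist_force": force on the tool from outside, world axes, zero at the start; "wrist_torque": the same for the moment, N m; "gripper_width": finger opening in m.
Only numpy, scipy, OpenCV 4.12 (cv2) and the standard library are available. Lean on these libraries where they do the work, as an engineer would, in place of code of your own. Each camera call takes 0.05 s, during which the arm holds its last target. There are 200 camera calls.

### The job

One of the three spring mounts on the grey board has gone soft. With the fingertips, press each round black pad about a centimetre down and let it up again, one after the other from left to right as the robot sees them, to feel which is the softest; then push the white tab in front of the softest one all the way down to mark it. Leave the other two tabs up, lift nothing, and do not disturb the small things that stand among the mounts.

Things in the scene. Friction and masses are not known exactly. Their poses are not given: they have to be found in the camera images.
- board: grey rectangular test board, 170 (x) x 360 (y) x 8 mm, fixed to the worktop, carrying three look-alike spring mounts in a row along its y axis, about 110 mm apart. Origin: centre of its underside; x points away from the robot, y to the robot's left, z up, turned by up to 0.25 rad. 'Left to right' means from the largest to the smallest y in this frame.
- left_pad (a point): a point fixed to the board: centre of the top face, at rest, of the round black pad at the left place: a steel cap with a flat level black rubber top, 45 mm across, over a coil spring, 64 mm above the worktop when not pressed. Pads are on the side of the board away from the robot. The three mounts (pad, spring and tab on one base) look alike and are swapped among the places at each start: only pressing tells how soft each is.
- left_tab (a point): a point fixed to the board: centre of the top face, when up, of the white tab at the left place, in front of that place's pad (70 mm nearer the robot, along the board's x axis): top face 16 (x) x 30 (y) mm, 62 mm above the worktop when up, standing 22 mm out of its grey block (26 x 38 mm, top 40 mm above the worktop).
- middle_pad (a point): a point fixed to the board: centre of the top face, at rest, of the round black pad at the middle place: a steel cap with a flat level black rubber top, 45 mm across, over a coil spring, 64 mm above the worktop when not pressed. Pads are on the side of the board away from the robot. The three mounts (pad, spring and tab on one base) look alike and are swapped among the places at each start: only pressing tells how soft each is.
- middle_tab (a point): a point fixed to the board: centre of the top face, when up, of the white tab at the middle place, in front of that place's pad (70 mm nearer the robot, along the board's x axis): top face 16 (x) x 30 (y) mm, 62 mm above the worktop when up, standing 22 mm out of its grey block (26 x 38 mm, top 40 mm above the worktop).
- right_pad (a point): a point fixed to the board: centre of the top face, at rest, of the round black pad at the right place: a steel cap with a flat level black rubber top, 45 mm across, over a coil spring, 64 mm above the worktop when not pressed. Pads are on the side of the board away from the robot. The three mounts (pad, spring and tab on one base) look alike and are swapped among the places at each start: only pressing tells how soft each is.
- right_tab (a point): a point fixed to the board: centre of the top face, when up, of the white tab at the right place, in front of that place's pad (70 mm nearer the robot, along the board's x axis): top face 16 (x) x 30 (y) mm, 62 mm above the worktop when up, standing 22 mm out of its grey block (26 x 38 mm, top 40 mm above the worktop).
- pad_a (a joint): how far the pad of mount a is pressed straight down, m: 0 at rest, 0.022 at its stop; it springs back up. At which place mount a stands is not told and differs between starts. Every pad takes about 1 N to start moving; pressed down 10 mm the three take between about 3.5 and 10 N, the softest little more than half of what the next one takes.
- tag_a (a joint): how far the white tab of mount a (the mount of pad_a) is pushed straight down, m: 0 up, as at the start, 0.014 at its stop. It moves against about 3 N of friction and stays where it is left.
- pad_b (a joint): how far the pad of mount b is pressed straight down, m: 0 at rest, 0.022 at its stop; it springs back up. At which place mount b stands is not told and differs between starts. Every pad takes about 1 N to start moving; pressed down 10 mm the three take between about 3.5 and 10 N, the softest little more than half of what the next one takes.
- tag_b (a joint): how far the white tab of mount b (the mount of pad_b) is pushed straight down, m: 0 up, as at the start, 0.014 at its stop. It moves against about 3 N of friction and stays where it is left.
- pad_c (a joint): how far the pad of mount c is pressed straight down, m: 0 at rest, 0.022 at its stop; it springs back up. At which place mount c stands is not told and differs between starts. Every pad takes about 1 N to start moving; pressed down 10 mm the three take between about 3.5 and 10 N, the softest little more than half of what the next one takes.
- tag_c (a joint): how far the white tab of mount c (the mount of pad_c) is pushed straight down, m: 0 up, as at the start, 0.014 at its stop. It moves against about 3 N of friction and stays where it is left.
- crucible_mid (a point): middle of a loose nickel crucible, a small cup 25 mm across and 16 mm high, standing on the board between two mounts; a bystander
- cell_mid (a point): middle of a loose small battery, 15 mm thick, 50 mm long, lying on the board between two mounts; a bystander
- punch_mid (a point): middle of a loose steel die punch, a pin on a round foot, 27 mm across and 52 mm high, standing on the board between two mounts; a bystander
- die_mid (a point): middle of the loose knurled steel pellet die, 45 mm across, 38 mm high, on the worktop to the left of the board; a bystander

How it is judged:
On the way, in this order (a step that is already met when the one before it is completed fails the run):
1. the left pad is pressed down at least 6 mm (y of the grasp point in the frame of board between 0.055 and 0.2 m and value of joint any of pad_a, pad_b, pad_c above 0.006 m), for 0.15 s.
2. then the middle pad is pressed down at least 6 mm (y of the grasp point in the frame of board between -0.055 and 0.055 m and value of joint any of pad_a, pad_b, pad_c above 0.006 m), for 0.15 s.
3. then the right pad is pressed down at least 6 mm (y of the grasp point in the frame of board between -0.2 and -0.055 m and value of joint any of pad_a, pad_b, pad_c above 0.006 m), for 0.15 s.
4. then the tab of the softest mount is pushed down (value of joint tag_b above 0.011 m), for 0.2 s.
At the end, for the whole second after the job is handed in: The softest mount's tab is down (more than 11 of its 14 mm), the other two tabs are up (less than 3 mm down), all three pads have come up again (within 2 mm), and the crucible, battery, punch and die are within 20 mm of where they stood (value of joint tag_b above 0.011 m and value of joint each of tag_a, tag_c below 0.003 m and value of joint each of pad_a, pad_b, pad_c below 0.002 m and distance of each of crucible_mid, cell_mid, punch_mid, die_mid from where it was at the start of the episode below 0.02 m); the robot touches nothing.
It fails at once if the tab of a mount that is not the softest is pushed down more than 5 mm (value of joint any of tag_a, tag_c above 0.005 m).
It fails at once if the crucible, battery, punch or die is lifted or shifted by more than 20 mm (distance of any of crucible_mid, cell_mid, punch_mid, die_mid from where it was at the start of the episode above 0.02 m).
It also fails if it takes over 45 s, if anything falls off the work surface, if the arm or the gripper's body presses on something with over 40 N, if the wrist force passes 120 N, or if a joint passes its speed limit or range.

## Working session

There is one attempt and no reset: what is moved stays moved. The work goes in short steps, Python scripts to look and compute and a tool call to move; the robot and the scene stay as the last step left them, time stands still between calls to the robot, and variables do not carry over. Pictures are saved under pics/ and viewed, about 8 in all and at most 12, crops included, and the job is handed in when it is done.

Besides the shell and the picture viewer there is one more tool, called after ">>>" by a JSON object that holds its "api" and its "payload", one argument or row to a line. arm_command: Moves the arm, as the interface text tells. Its arguments: {"type":"object","properties":{"increments":{"type":"array"},"fingers":{"type":"number"}},"required":["increments"]}

```bash
mkdir -p pics; cat > h.py <<'E'
import numpy as np, cv2
from cell import arm
from scipy.spatial.transform import Rotation as R
def save(n,f): cv2.imwrite(f'pics/{f}.png',cv2.cvtColor(arm.read_camera(n),cv2.COLOR_RGB2BGR))
def px(n,u,v,z,c=None):
    c=c or arm.calibration(n);K=np.array(c['camera_matrix']);T=np.array(c['cam_to_world'])
    d=T[:3,:3]@np.linalg.solve(K,[u,v,1]);o=T[:3,3];return o+d*(z-o[2])/d[2]
E
python3 - <<'E'
from h import *
s=arm.sense();print(s)
save('top','top1');save('scene','scene1')
E
```

```text
{'t': 0.0, 'joint_pos': array([-1.45907815e+00,  2.45838042e-01,  1.55900826e+00, -3.86781887e-06,
        1.33870857e+00, -1.74107211e-01]), 'dq': array([ 0.00081496, -0.00116561,  0.00058103, -0.00178221,  0.00139148,
       -0.00154851]), 'joint_torque': array([-6.82048230e-04, -4.29510319e+01, -3.26131332e+01, -1.95852581e-04,
        5.23883704e-03,  2.68182907e-05]), 'tcp_pos': array([ 0.18320421, -0.62306581,  0.23016809]), 'tcp_rot': array([-3.10762363e+00, -4.47168761e-01, -9.01688036e-05]), 'wrist_force': array([ 0.34720241, -0.20422318, -0.03360359]), 'wrist_torque': array([-0.00709469, -0.01306144, -0.00883084]), 'gripper_width': 0.08553216058717845}
```

View pics/top1.png

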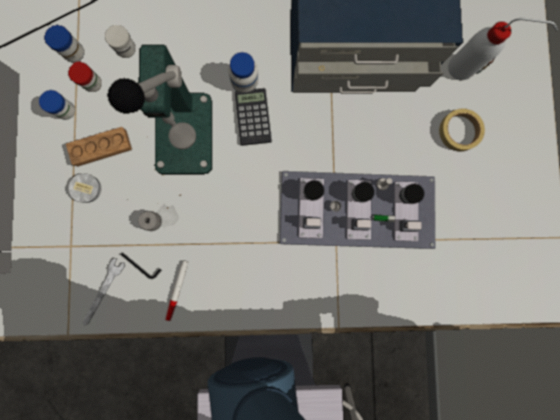

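View pics/scene1.png

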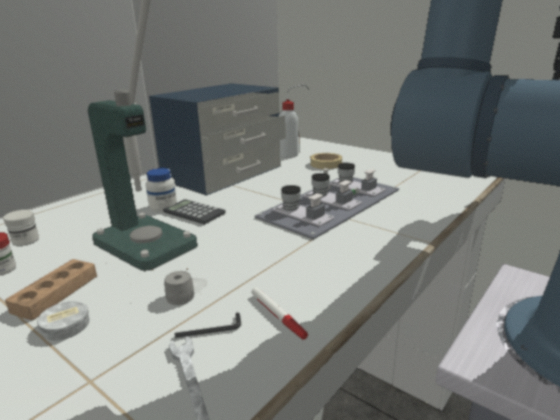

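The top view shows the board at pixels (280–435, 172–247). The pads are near (314,190), (364,192) and (412,194), and the tabs near (313,223), (363,226) and (414,226). I'll enlarge that region to read them more exactly.

```bash
python3 - <<'E'
from h import *
i=cv2.imread('pics/top1.png')[165:255,272:444];cv2.imwrite('pics/crop1.png',cv2.resize(i,None,fx=4.5,fy=4.5,interpolation=cv2.INTER_CUBIC))
c=arm.calibration('top');print(c)
E
```

```text
{'camera_matrix': array([[396.40645861,   0.        , 279.21582078],
       [  0.        , 396.40645861, 204.68384074],
       [  0.        ,   0.        ,   1.        ]]), 'cam_to_world': array([[-0.01796987, -0.99513703,  0.0968472 ,  0.47282692],
       [-0.99926358,  0.01459067, -0.03548803,  0.00307591],
       [ 0.03390239, -0.09741359, -0.99466639,  0.91045636],
       [ 0.        ,  0.        ,  0.        ,  1.        ]])}
```

View pics/crop1.png

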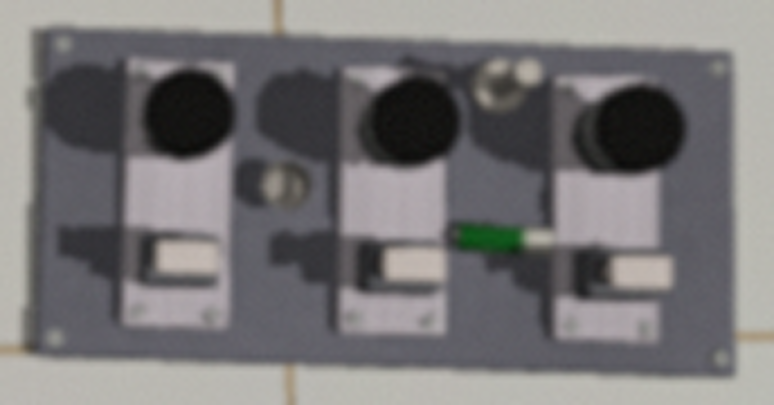

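```bash
python3 - <<'E'
from h import *
c=arm.calibration('top')
P={}
for n,u,v,z in [('Lp',190,113,.064),('Mp',413,120,.064),('Rp',635,128,.064),('Lt',187,258,.062),('Mt',414,265,.062),('Rt',641,272,.062),('c1',38,30,.008),('c2',733,52,.008),('c3',733,375,.008),('c4',35,352,.008),('punchtop',528,70,.06),('cruc',285,185,.024)]:
    p=px('top',272+(u+.5)/4.5-.5,165+(v+.5)/4.5-.5,z,c);P[n]=p;print(n,p.round(4))
B=np.mean([P[k] for k in('c1','c2','c3','c4')],0);d=P['Lp']-P['Rp'];print(B,np.arctan2(-d[0],d[1]))
d=P['c1']+P['c4']-P['c2']-P['c3'];yaw=np.arctan2(-d[0],d[1]);print(yaw)
M=R.from_rotvec(arm.sense()['tcp_rot']).as_matrix();print(M.round(3))
E
```

```text
Lp [ 0.5866 -0.1026  0.064 ]
Mp [ 0.5818 -0.2104  0.064 ]
Rp [ 0.5764 -0.3185  0.064 ]
Lt [ 0.5171 -0.0995  0.062 ]
Mt [ 0.512  -0.2086  0.062 ]
Rt [ 0.5068 -0.3186  0.062 ]
c1 [ 0.6381 -0.0325  0.008 ]
c2 [ 0.6223 -0.3933  0.008 ]
c3 [ 0.4557 -0.3839  0.008 ]
c4 [ 0.4738 -0.028   0.008 ]
punchtop [ 0.6061 -0.2688  0.06  ]
cruc [ 0.5549 -0.1544  0.024 ]
[ 0.54748867 -0.209395    0.008     ] -0.04723945925858679
-0.04722173750963409
[[ 0.959  0.282 -0.   ]
 [ 0.282 -0.959  0.002]
 [ 0.    -0.002 -1.   ]]
```

>>> {"api": "arm_command", "payload": {
  "increments": [
    [[0,0,0,0,0,0.167],[0,0,0,0,0,0.166],[35,-50,0,0,0,0],[35,-50,0,0,0,0],[35,-50,0,0,0,0]]
  ],
  "fingers": 0
}}

```text
t: 0.72
tcp_pos: [0.2959, -0.477, 0.2307]
tcp_rot: [-3.14, 0.075, 0.0]
wrist_force: [-0.1, -0.4, 0.5]
gripper_width: 0.0
```

>>> {"api": "arm_command", "payload": {
  "increments": [
    [[35,-50,0,0,0,0],[35,-50,0,0,0,0],[35,-50,0,0,0,0],[35,-50,0,0,0,0],[0,0,0,0,0,0]]
  ]
}}

```text
t: 1.35
tcp_pos: [0.4461, -0.2822, 0.2309]
tcp_rot: [-3.14, 0.064, 0.001]
wrist_force: [-0.7, 0.4, 1.1]
gripper_width: -0.0003
```

>>> {"api": "arm_command", "payload": {
  "increments": [
    [[33,-46,0,0,0,0],[33,-46,0,0,0,0],[33,-47,0,0,0,0],[33,-47,30,0,0,0],[0,0,30,0,0,0]]
  ]
}}

```text
t: 1.98
tcp_pos: [0.5853, -0.1058, 0.1716]
tcp_rot: [3.141, -0.068, 0.001]
wrist_force: [-0.6, -0.5, -0.9]
gripper_width: -0.0001
```

```bash
python3 - <<'E'
from h import *
s=arm.sense();print(s['t'],s['tcp_pos'],s['tcp_rot'],s['wrist_force'])
save('wrist','w1')
c=arm.calibration('wrist');K=np.array(c['camera_matrix']);T=np.linalg.inv(c['cam_to_world'])
for p in [(.5866,-.1026,.064),(.5171,-.0995,.062),(.5818,-.2104,.064)]:
    q=K@(T[:3,:3]@p+T[:3,3]);print((q[:2]/q[2]).round(1))
E
```

```text
1.975 [ 0.58532103 -0.10579208  0.17164542] [ 3.14068083e+00 -6.83831217e-02  1.42129624e-03] [-0.64646315 -0.47924694 -0.91407151]
[272.5 206.7]
[273.  286.7]
[414.2 206.6]
```

View pics/w1.png

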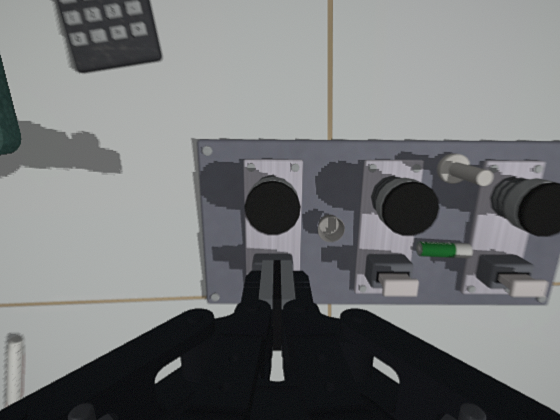

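The wrist view puts the left pad at (272,205), as predicted. The middle and right ones differ slightly only because the arm was still descending when the calibration was read. I'll settle above the left pad next.

>>> {"api": "arm_command", "payload": {
  "increments": [
    [[0,0,30,0,0,0],[0,0,20,0,0,0],[0,0,10,0,0,0],[0,0,0,0,0,0],[0,0,0,0,0,0]]
  ]
}}

```text
t: 2.65
tcp_pos: [0.5846, -0.1081, 0.1135]
tcp_rot: [3.14, -0.074, 0.003]
wrist_force: [-0.2, -0.6, -0.3]
gripper_width: 0.0
```

>>> {"api": "arm_command", "payload": {
  "increments": [
    [[2,-5,20,0,0,0],[0,0,18,0,0,0],[0,0,0,0,0,0],[0,0,0,0,0,0],[0,0,0,0,0,0]]
  ]
}}

```text
t: 3.28
tcp_pos: [0.5866, -0.1029, 0.075]
tcp_rot: [3.14, -0.074, 0.002]
wrist_force: [0.7, 0.5, 0.6]
gripper_width: 0.0001
```

>>> {"api": "arm_command", "payload": {
  "increments": [
    [[0,0,9,0,0,0],[0,0,6,0,0,0],[0,0,6,0,0,0],[0,0,0,0,0,0],[0,0,0,0,0,0]]
  ]
}}

```text
t: 3.9
tcp_pos: [0.5864, -0.1029, 0.0539]
tcp_rot: [3.141, -0.074, 0.0]
wrist_force: [-2.6, 0.8, 6.2]
gripper_width: -0.0
```

>>> {"api": "arm_command", "payload": {
  "increments": [
    [[0,0,0,0,0,0],[0,0,0,0,0,0]]
  ]
}}

```text
t: 4.15
tcp_pos: [0.5864, -0.1029, 0.054]
tcp_rot: [3.14, -0.074, 0.0]
wrist_force: [-1.7, 1.0, 5.8]
gripper_width: 0.0
```

>>> {"api": "arm_command", "payload": {
  "increments": [
    [[0,0,0,0,0,0],[0,0,0,0,0,0]]
  ]
}}

```text
t: 4.4
tcp_pos: [0.5864, -0.1029, 0.054]
tcp_rot: [3.14, -0.074, 0.0]
wrist_force: [-2.6, -0.2, 6.7]
gripper_width: -0.0001
```

>>> {"api": "arm_command", "payload": {
  "increments": [
    [[0,0,-21,0,0,0],[0,0,-24,0,0,0],[0,36,0,0,0,0],[0,36,0,0,0,0],[0,36,0,0,0,0]]
  ]
}}

```text
t: 5.03
tcp_pos: [0.5809, -0.2115, 0.0992]
tcp_rot: [3.141, -0.074, 0.0]
wrist_force: [-0.4, 0.4, 0.4]
gripper_width: -0.0004
```

>>> {"api": "arm_command", "payload": {
  "increments": [
    [[0,0,12,0,0,0],[0,0,12,0,0,0],[0,0,0,0,0,0],[0,0,0,0,0,0]]
  ]
}}

```text
t: 5.52
tcp_pos: [0.5811, -0.2097, 0.0743]
tcp_rot: [-3.14, 0.072, 0.001]
wrist_force: [-1.1, -0.1, -0.0]
gripper_width: 0.0
```

>>> {"api": "arm_command", "payload": {
  "increments": [
    [[0,0,8,0,0,0],[0,0,6,0,0,0],[0,0,6,0,0,0],[0,0,0,0,0,0],[0,0,0,0,0,0]]
  ]
}}

```text
t: 6.15
tcp_pos: [0.5814, -0.2105, 0.0553]
tcp_rot: [-3.14, 0.074, -0.0]
wrist_force: [-2.2, 2.8, 7.2]
gripper_width: -0.0001
```

>>> {"api": "arm_command", "payload": {
  "increments": [
    [[0,0,0,0,0,0],[0,0,0,0,0,0]]
  ]
}}

```text
t: 6.4
tcp_pos: [0.5814, -0.2105, 0.0553]
tcp_rot: [-3.14, 0.074, -0.0]
wrist_force: [-2.1, 2.7, 7.8]
gripper_width: 0.0002
```

>>> {"api": "arm_command", "payload": {
  "increments": [
    [[0,0,0,0,0,0],[0,0,0,0,0,0]]
  ]
}}

```text
t: 6.65
tcp_pos: [0.5814, -0.2104, 0.0553]
tcp_rot: [-3.14, 0.074, -0.0]
wrist_force: [-2.9, 3.1, 8.2]
gripper_width: 0.0002
```

>>> {"api": "arm_command", "payload": {
  "increments": [
    [[0,0,-20,0,0,0],[0,0,-25,0,0,0],[0,36,0,0,0,0],[0,36,0,0,0,0],[0,36,0,0,0,0]]
  ]
}}

```text
t: 7.28
tcp_pos: [0.5758, -0.3196, 0.1001]
tcp_rot: [3.14, -0.074, 0.0]
wrist_force: [-0.1, 0.4, -0.2]
gripper_width: -0.0
```

>>> {"api": "arm_command", "payload": {
  "increments": [
    [[0,0,13,0,0,0],[0,0,13,0,0,0],[0,0,0,0,0,0],[0,0,0,0,0,0]]
  ]
}}

```text
t: 7.78
tcp_pos: [0.5761, -0.3176, 0.0733]
tcp_rot: [-3.14, 0.072, 0.001]
wrist_force: [-0.3, 0.1, 0.4]
gripper_width: 0.0001
```

>>> {"api": "arm_command", "payload": {
  "increments": [
    [[0,0,8,0,0,0],[0,0,6,0,0,0],[0,0,6,0,0,0],[0,0,0,0,0,0],[0,0,0,0,0,0]]
  ]
}}

```text
t: 8.4
tcp_pos: [0.5762, -0.3184, 0.0538]
tcp_rot: [-3.141, 0.074, -0.001]
wrist_force: [1.0, 2.2, 3.4]
gripper_width: -0.0002
```

>>> {"api": "arm_command", "payload": {
  "increments": [
    [[0,0,0,0,0,0],[0,0,0,0,0,0]]
  ]
}}

```text
t: 8.65
tcp_pos: [0.5761, -0.3184, 0.0536]
tcp_rot: [-3.141, 0.074, -0.001]
wrist_force: [0.7, 1.9, 3.9]
gripper_width: 0.0001
```

>>> {"api": "arm_command", "payload": {
  "increments": [
    [[0,0,0,0,0,0],[0,0,0,0,0,0]]
  ]
}}

```text
t: 8.9
tcp_pos: [0.5761, -0.3185, 0.0535]
tcp_rot: [3.141, -0.074, 0.001]
wrist_force: [1.4, 2.2, 3.2]
gripper_width: 0.0
```

Forces at about 10 mm: left ≈ 6.2 N, middle ≈ 7.8 N (at only 8.7 mm), right ≈ 3.5 N. The right mount is the softest, so I'll push its tab.

>>> {"api": "arm_command", "payload": {
  "increments": [
    [[0,0,-20,0,0,0],[0,0,-25,0,0,0],[-35,2,0,0,0,0],[-34,1,0,0,0,0],[0,0,0,0,0,0]]
  ]
}}

```text
t: 9.52
tcp_pos: [0.5048, -0.3182, 0.0985]
tcp_rot: [-3.14, 0.077, 0.003]
wrist_force: [0.3, -0.3, -0.2]
gripper_width: 0.0
```

>>> {"api": "arm_command", "payload": {
  "increments": [
    [[0,0,14,0,0,0],[0,0,12,0,0,0],[0,0,0,0,0,0],[0,0,0,0,0,0]]
  ]
}}

```text
t: 10.02
tcp_pos: [0.5072, -0.3182, 0.0721]
tcp_rot: [-3.141, 0.073, 0.0]
wrist_force: [-0.2, 0.4, 0.7]
gripper_width: -0.0001
```

```bash
python3 - <<'E'
from h import *
print(arm.sense()['tcp_pos']);save('wrist','w2')
E
```

```text
[ 0.50716929 -0.31818265  0.07207873]
```

View pics/w2.png

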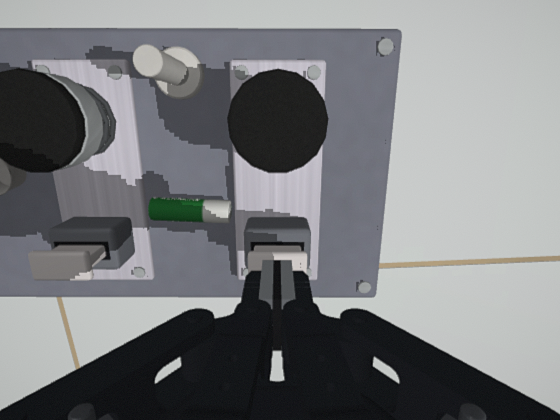

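The right tab, at about (277,260), sits directly under the fingertips at (277,265), and the bystanders are undisturbed. I'll push it down to z ≈ 0.047.

>>> {"api": "arm_command", "payload": {
  "increments": [
    [[0,0,9,0,0,0],[0,0,6,0,0,0],[0,0,5,0,0,0],[0,0,4,0,0,0],[0,0,1,0,0,0]]
  ]
}}

```text
t: 10.7
tcp_pos: [0.5073, -0.3186, 0.048]
tcp_rot: [3.14, -0.074, 0.001]
wrist_force: [-0.7, 0.6, 9.4]
gripper_width: 0.0003
```

>>> {"api": "arm_command", "payload": {
  "increments": [
    [[0,0,0,0,0,0],[0,0,0,0,0,0],[0,0,0,0,0,0]]
  ]
}}

```text
t: 11.08
tcp_pos: [0.5073, -0.3186, 0.048]
tcp_rot: [3.14, -0.074, 0.001]
wrist_force: [0.2, 0.1, 5.5]
gripper_width: -0.0
```

>>> {"api": "arm_command", "payload": {
  "increments": [
    [[0,0,-20,0,0,0],[-20,0,-40,0,0,0],[-30,0,-40,0,0,0],[0,0,0,0,0,0],[0,0,0,0,0,0]]
  ]
}}

```text
t: 11.7
tcp_pos: [0.4567, -0.3156, 0.1474]
tcp_rot: [-3.14, 0.074, 0.0]
wrist_force: [-0.5, -0.4, -0.2]
gripper_width: -0.0002
```

```bash
python3 - <<'E'
from h import *
print(arm.sense()['tcp_pos']);save('wrist','w3')
E
```

```text
[ 0.45670343 -0.31562738  0.14739239]
```

View pics/w3.png

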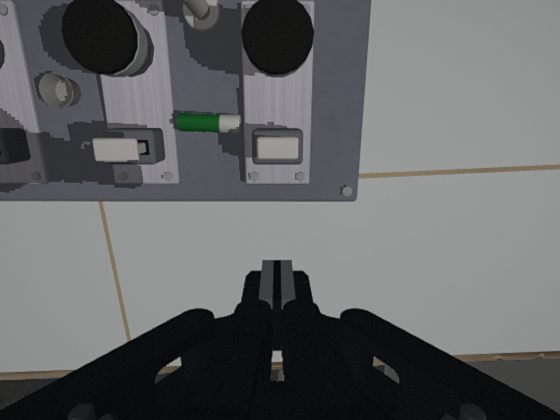

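The right tab at (277,148) now sits well down in its block. The middle tab at (115,150) is still up, and the crucible, battery and punch are in place.

```bash
python3 -c "
from h import *
print(arm.finish_job())"
```

```text
the job is handed in; nothing more can be done
None
```

I pressed the left, middle and right pads in that order, found the right mount the softest, pushed its white tab down to the stop, and handed the job in. The robot's clock read about 12 s of the 45 s allowed.

| Pad | Pressed down | Force |
|---|---|---|
| Left | 10 mm | about 6.2 N |
| Middle | 8.7 mm | about 7.8 N |
| Right | 10.4 mm | about 3.5 N |

- **Right tab:** the fingertips reached z = 0.048 m, which is the full 14 mm, with 5.5 N still on them. The last wrist picture shows the tab down in its block.
- **Middle tab and bystanders:** the same picture shows the middle tab up and the crucible, battery and punch standing as before. The right pad and the visible part of the middle pad look up again.
- **Robot:** it ended clear of everything, with wrist force near zero.
- **Not in the last picture:** the left pad, the left tab and the die. The left pad was pressed once and released. The fingers never went near the left tab or the die.

One early wrist picture put the middle pad about 5 mm off its predicted place. I put this down to the arm still moving at that moment, and no later check disagreed.

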